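# Pin the derailleur hanger behind the screw cup

### The job

A steel guide pin stands in the tube post of the little wooden caddy, boxed in behind the tall white cup of screws. Lift the cup off and set it upright on the bench clear of the caddy, then draw the pin out and push its shank down through the eye of the aluminium hanger in the vise until its collar sits flat on the hanger. Finally stand the cup upright again on its round cork spot, putting it down gently each time and leaving the bell, the rear lamp and the tire lever where they are.

Things in the scene. Friction and masses are not known exactly. Their poses are not given: they have to be found in the camera images.
- caddy: Fixed wooden board, 140 (x) x 84 (y) x 6 mm high, lying flat; origin at the centre of its underside on the bench, z up. On its own x axis stand the cork spot for the cup (at x = -30 mm) and the steel tube post for the pin (at x = +30 mm): outside diameter 24 mm, top 42 mm above the bench, bore 11 mm.
- cup_spot (a point): Centre of the round cork spot (68 mm across, flush with the board) on which the cup stands at the start and must stand at the end; on the board's upper face, 6 mm above the bench. Same axes as the caddy.
- post_top (a point): Centre of the mouth of the caddy's tube post, 42 mm above the bench, 60 mm from cup_spot. At the start the pin stands in it with its collar on the rim.
- cup_center (a point): Straight round white ceramic cup of screws, 58 mm outside diameter, 130 mm tall, loose, about 0.25 to 0.55 kg with its screws; this point is on its axis half-way up, 65 mm above its foot; its z axis points up out of the mouth. The screws do not come out and stay below the rim.
- cup: The same cup; origin at the centre of its underside, z up.
- pin_handle (a point): Loose plain steel guide pin, 69 mm long, about 0.06 to 0.12 kg, upright at the start. From the top: round handle 16 mm diameter and 32 mm long, collar 24 mm diameter and 5 mm thick, shank 8 mm diameter and 32 mm long of which the last 9 mm taper to 3.6 mm. This point is on the axis in the handle, 14 mm below its top end, 18 mm above the top of the collar, 23 mm above the collar's underside; its z axis points from tip to handle.
- pin: The same pin; origin at the tip of the shank, z from the tip to the handle.
- pin_collar (a point): Centre of the underside of the pin's collar, 32 mm above the tip of the shank, 23 mm below pin_handle.
- pin_tip (a point): Tip of the pin's shank, on its axis; z from the tip to the handle.
- vise: Small fixed grey steel bench vise on a base plate 110 x 110 x 10 mm, clamping a flat silver derailleur hanger level between its jaws; the jaw tops and the hanger's upper face are 75 mm above the bench. Origin on the bench under the jaws, z up; the hanger reaches out 68 mm along its -x, and the vise's screw with its cross bar sticks out along -y to 68 mm at 42 mm height.
- eye (a point): Centre of the eye of the hanger, at its upper face, 75 mm above the bench, 55 mm from the vise origin along the vise's -x: an 11 mm through hole in a round boss 26 mm across and 6 mm thick. Below it there is at least 55 mm of free space. The two small dark rounds farther up the hanger are only flush dark marks of other, closed holes.
- bell_center (a point): Bystander: orange plastic bicycle bell, dome 52 mm across, 40 mm tall; this point is on its axis 18 mm above the bench.
- lamp_center (a point): Bystander: black plastic rear lamp, 62 x 45 mm and 36 mm tall; this point is 18 mm above the bench.
- tirelever_center (a point): Bystander: flat grey plastic tire lever lying on the bench, 116 mm long (along its y), 20 mm wide, up to 10 mm thick; this point is 4 mm above the bench.
Mind the look-alikes: they are no part of the job. There is more than one size of the vise; the job needs the smaller. Leave any yellow look-alike of the cup alone.

How it is judged:
By the outcome, as a careful person would: the job done as asked, in the order asked, and still so for the second after the job is handed in, with the robot touching nothing.
It also fails if it takes over 72 s, if anything falls off the work surface, if the arm or the gripper's body presses on something with over 40 N, if the wrist force passes 120 N, or if a joint passes its speed limit or range.

### The arm

A 6-joint arm with a two-finger parallel gripper is mounted at the origin on the work surface. World frame = base frame: x ahead of the robot, y to its left, z up, the work surface at z = 0. Lengths are in mm, angles in rad, forces in N, time in s.
With the tool pointing down it reaches from about 325 to 900 mm from the base axis. Payload 3.5 kg.
Tool frame: the origin (TCP) lies midway between the tips of the shut fingers; the grasp point (between the pads) lies 19 mm behind it; x points along the fingers, y is the direction in which the jaws open and shut, and the axes are right-handed (so a half turn about x gives the same grasp; the last joint's range is limited). The gripper opens to 85 mm and grips with 20 to 120 N. Pads are 22 mm wide; open, the fingers measure 114 mm over their backs; the gripper's body (76 mm by 85 mm) begins 54 mm behind the grasp point. The pads swing forward as they close: fully open they stand 13 mm farther back than shut.
Start: joints at [1.138, 0.276, -0.026, 1.268, 0, 1.467], TCP at [202.415, 591.312, 231.313] pointing down, gripper open.
Joint ranges: [-3.12, 3.12], [-0.85, 1.88], [-1.08, 1.24], [-1.95, 2.15], [-1.57, 1.53], [-3.14, 3.14]. Speed limits (rad/s): [2.57, 2.57, 3.14, 3.14, 3.14, 3.14].

### API

Orientations are given as a 3x3 rotation matrix whose columns are the frame's x, y, z axes.
In Python, from bench import goto, movel, move_j, gripper_to, hold, inverse_kinematics, sense, capture, Unreachable, close_job gives the robot as it stands. Calls block until the motion is done:
- goto(position, orientation): joint-space move of the TCP to a pose.
- movel(position, max_speed=150, frame=None, max_force=None): straight line of the TCP; frame=None keeps the orientation; max_speed is the mean speed in mm/s. With max_force (N) it stops when the force on the tool has changed by that much, and returns True; else False.
- move_j(angles): joint-space move.
- gripper_to(opening, newtons=None): finger opening in mm; newtons is the grip in N (None keeps the last); returns when the fingers have stopped.
- hold(seconds).
- inverse_kinematics(position, orientation): joint angles nearest the present ones, or None.
- sense(): the state.
- capture(name): name is "side" or "top"; returns a dict with "image" (384x512x3 uint8, red, green, blue), "fovy" (degrees; the focal length in pixels is half the picture's height over the tangent of half this angle, whatever the lens; pixels are square), "cx", "cy" (the principal point, pixels), "pose" (4x4, takes a point from camera to world coordinates). Camera axes: x right, y down, z forward; pixel columns grow to the right and rows downward; lengths in mm; the calibration is good to about 2 mm. A picture is of the moment at which its call begins. There is no depth.
A pose or a line that the arm cannot do raises Unreachable and nothing moves.
- close_job(): hands the job in, once; it reports no verdict.
The state is a dict: "t": time; "joint_positions": joint angles; "qd": joint speeds; "joint_efforts": joint torques, N m; "position": TCP position; "tcp_rot": TCP orientation; "contact_force": force on the tool from outside, world axes, zero at the start; "wrist_torque": the same for the moment, N m; "finger_gap": finger opening in mm.
Only numpy, scipy, OpenCV 4.12 (cv2) and the standard library are available. Lean on these libraries where they do the work, as an engineer would, in place of code of your own. Each camera call takes 0.05 s, during which the arm holds its last target. There are 200 camera calls.

## Working session

There is one attempt and no reset: what is moved stays moved. The work goes in short steps, each a Python script; the robot and the scene stay as the last script left them, time stands still between calls to the robot, and variables do not carry over. Pictures are saved under pics/ and viewed, about 8 in all and at most 12, crops included, and the job is handed in when it is done.

```bash
ls; mkdir -p pics; python3 - <<'E'
from bench import *
import cv2,numpy as np
for n in("top","side"):
    c=capture(n); cv2.imwrite(f"pics/{n}0.png",cv2.resize(c["image"][:,:,::-1],None,fx=1.5,fy=1.5,interpolation=cv2.INTER_CUBIC))
    cv2.imwrite(f"pics/{n}0_raw.png",c["image"][:,:,::-1])
    print(n,c["fovy"],c["cx"],c["cy"],np.round(c["pose"],4).tolist(),[k for k in c])
print(sense())
E
```

```text
pics
top 45.43120946700378 258.5052386648175 193.7367366479873 [[0.0205, -0.9912, 0.1311, 420.734], [-0.9998, -0.0194, 0.0102, -1.0552], [-0.0076, -0.1313, -0.9913, 1257.8379], [0.0, 0.0, 0.0, 1.0]] ['image', 'fovy', 'cx', 'cy', 'pose']
side 52.25377276564305 258.9089552394355 189.7688604309184 [[0.9776, -0.1534, 0.1441, 429.4833], [-0.2102, -0.7451, 0.633, -637.1234], [0.0103, -0.6491, -0.7606, 818.1957], [0.0, 0.0, 0.0, 1.0]] ['image', 'fovy', 'cx', 'cy', 'pose']
{'t': 0.1, 'joint_positions': array([ 1.13760168e+00,  2.77070053e-01, -2.77473387e-02,  1.26799477e+00,
       -3.17326296e-05,  1.46738400e+00]), 'qd': array([ 0.00120713, -0.00162635,  0.00453267,  0.0005721 , -0.00061376,
        0.00066455]), 'joint_efforts': array([ 7.99996342e-04, -4.46706498e+01,  2.96128625e+01,  8.44763126e-03,
       -5.37206154e-05,  3.87457000e-08]), 'position': array([202.12589423, 590.66793578, 230.26167092]), 'tcp_rot': array([[-8.17390991e-04,  3.23836234e-01,  9.46112797e-01],
       [-1.84295230e-03,  9.46111019e-01, -3.23837218e-01],
       [-9.99997968e-01, -2.00834238e-03, -1.76527891e-04]]), 'contact_force': array([-0.02681658, -0.07118147, -0.0915096 ]), 'wrist_torque': array([-0.00202211, -0.00720894, -0.01669747]), 'finger_gap': 85.34115010817776}
```

View pics/top0.png

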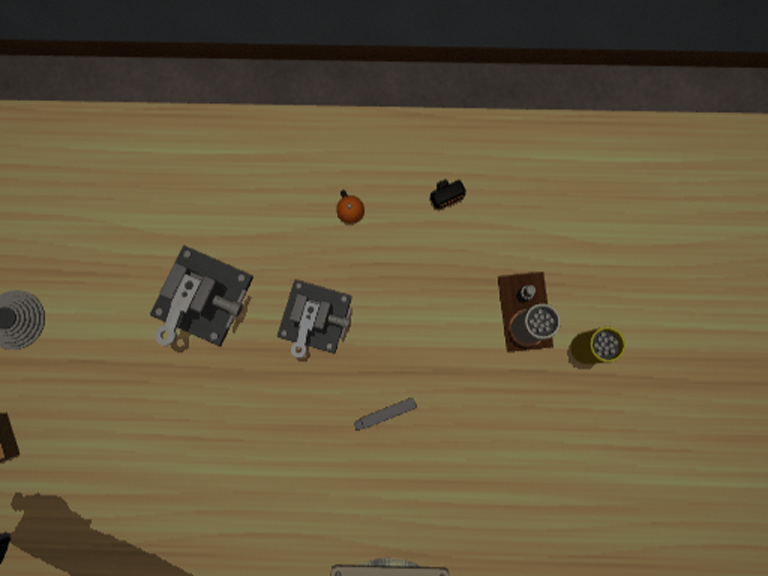

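View pics/side0.png

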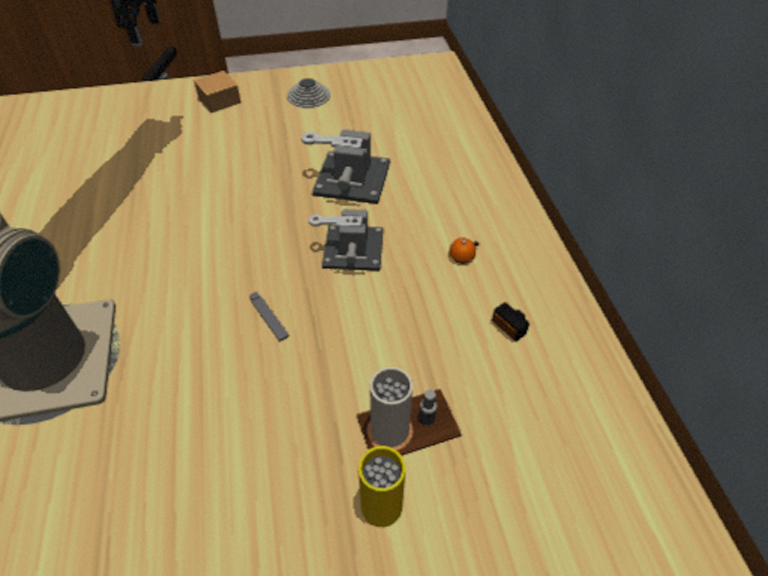

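The top view (1.5x) shows:
- **Cup:** the white cup of screws is at (541,322). Its yellow look-alike is at (606,345).
- **Pin:** (527,292), in the caddy post.
- **Vise:** the small vise is at (315,317) with its eye near (299,350). The large look-alike is at (202,295) with its eye at (165,337).

I choose the white cup and the smaller, right-hand vise, and will check both in a close crop.

```bash
python3 - <<'E'
import cv2,numpy as np
t=cv2.imread("pics/top0_raw.png");s=cv2.imread("pics/side0_raw.png")
def cr(im,x,y,w=66,h=49): 
    return cv2.resize(im[y:y+h,x:x+w],(396,294),interpolation=cv2.INTER_NEAREST)
m=np.vstack([np.hstack([cr(t,325,175),cr(t,180,185)]),np.hstack([cr(s,236,243,80,60),cr(s,200,133)])])
cv2.imwrite("pics/crop1.png",m)
E
```

```text
(no output)
```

View pics/crop1.png

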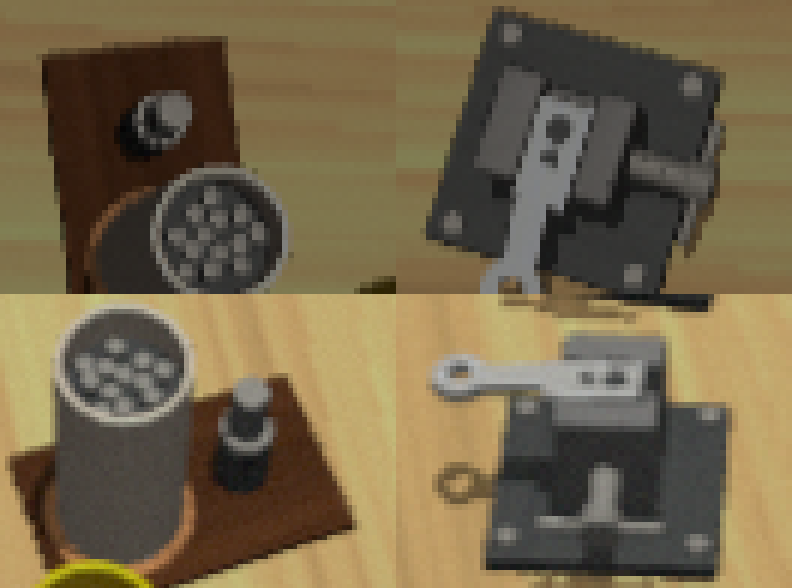

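The crop confirms the white cup on its cork with the pin behind it, and the small vise's hanger eye at raw top ≈(199,233) and side ≈(210,146).

```bash
cat > h.py <<'E'
from bench import *
import cv2,numpy as np
def ray(c,u,v):
    f=192/np.tan(np.radians(c["fovy"]/2)); P=np.array(c["pose"])
    return P[:3,3],P[:3,:3]@np.array([(u-c["cx"])/f,(v-c["cy"])/f,1.])
def onz(c,u,v,z):
    o,d=ray(c,u,v); return o+d*(z-o[2])/d[2]
def tri(a,ua,b,ub):
    o,d=ray(a,*ua);p,e=ray(b,*ub);d=d/np.linalg.norm(d);e=e/np.linalg.norm(e)
    s=np.linalg.lstsq(np.c_[d,-e],p-o,rcond=None)[0]
    A=o+s[0]*d;B=p+s[1]*e
    return (A+B)/2,np.linalg.norm(A-B)
def blob(im,box,lo,satmax=60,hi=255):
    "largest bright, unsaturated blob in box (x,y,w,h) -> full-image contour"
    x,y,w,h=box; hsv=cv2.cvtColor(im[y:y+h,x:x+w],cv2.COLOR_RGB2HSV)
    m=((hsv[...,2]>=lo)&(hsv[...,2]<=hi)&(hsv[...,1]<=satmax)).astype(np.uint8)
    cs,_=cv2.findContours(m,cv2.RETR_EXTERNAL,cv2.CHAIN_APPROX_NONE)
    return max(cs,key=cv2.contourArea)+[x,y]
E
python3 - <<'E'
from h import *
T,S=capture("top"),capture("side")
r=lambda a:np.round(a,1).tolist()
for n,bt,bs,lo,z in[("rim",(346,198,30,30),(244,243,34,29),125,136),("pintop",(347,188,12,9),(282,257,10,10),125,79)]:
    e=[]
    for c,b in((T,bt),(S,bs)):
        k=blob(c["image"],b,lo); E=cv2.fitEllipse(cv2.convexHull(k)); e.append(E[0]); print(n,r(E[0]),r(E[1]),cv2.boundingRect(k),"plane",r(onz(c,*E[0],z)))
    print(" tri",[r(x) for x in tri(T,e[0],S,e[1])])
# eye: dump gray around
for c,x,y in((T,191,225),(S,201,138)):
    g=cv2.cvtColor(c["image"],cv2.COLOR_RGB2GRAY)
    print(x,y);print(g[y:y+17,x:x+20])
# vise base, caddy masks, bystanders from top
hsv=cv2.cvtColor(T["image"],cv2.COLOR_RGB2HSV)
def rect(m,n,z,box):
    x,y,w,h=box;cs,_=cv2.findContours(m[y:y+h,x:x+w].astype(np.uint8),0,1);k=max(cs,key=cv2.contourArea)+[x,y]
    R=cv2.minAreaRect(k);print(n,[r(onz(T,*p,z)[:2]) for p in cv2.boxPoints(R)],r(onz(T,*R[0],z)))
H,Sa,V=[hsv[...,i] for i in range(3)]
rect((V<85)&(Sa<90),"visebase",10,(180,180,60,60))
rect((V<110)&(H<14),"caddy",6,(325,175,50,65))
rect((H<12)&(Sa>200)&(V>120),"bell",20,(220,120,30,35))
rect((V<60),"lamp",18,(280,115,35,30))
rect((Sa<70),"lever",4,(230,260,55,30))
rect((Sa>190)&(H>22),"yellow",130,(390,212,40,35))
E
```

```text
Traceback (most recent call last):
cv2.error: OpenCV(4.12.0) /io/opencv/modules/imgproc/src/shapedescr.cpp:361: error: (-201:Incorrect size of input array) There should be at least 5 points to fit the ellipse in function 'fitEllipseNoDirect'
```

```bash
cat > m.py <<'E'
from h import *
T,S=capture("top"),capture("side")
np.set_printoptions(linewidth=200)
r=lambda a:np.round(a,1).tolist()
for n,bt,bs,z in[("rim",(346,198,30,30),(244,243,34,29),136),("pintop",(347,188,12,9),(282,257,10,10),79)]:
    e=[]
    for c,b,lo in((T,bt,105 if n=="rim" else 85),(S,bs,125)):
        k=blob(c["image"],b,lo,70); h=cv2.convexHull(k)
        E=cv2.fitEllipse(h) if len(h)>5 else cv2.minAreaRect(k); e.append(E[0]); print(n,r(E[0]),r(E[1]),cv2.boundingRect(k),"plane",r(onz(c,*E[0],z)))
    print(" tri",[r(x) for x in tri(T,e[0],S,e[1])])
for c,x,y,w,h in((T,191,225,20,17),(S,201,138,20,17),(T,344,188,18,17),(S,278,256,16,24)):
    g=cv2.cvtColor(c["image"],cv2.COLOR_RGB2GRAY)
    print(x,y);print(g[y:y+h,x:x+w])
hsv=cv2.cvtColor(T["image"],cv2.COLOR_RGB2HSV)
def rect(m,n,z,box):
    x,y,w,h=box;cs,_=cv2.findContours(m[y:y+h,x:x+w].astype(np.uint8),0,1)
    if not cs: return print(n,"none")
    k=max(cs,key=cv2.contourArea)+[x,y]
    R=cv2.minAreaRect(k);print(n,[r(onz(T,*p,z)[:2]) for p in cv2.boxPoints(R)],r(onz(T,*R[0],z)))
H,Sa,V=[hsv[...,i] for i in range(3)]
rect((V<85)&(Sa<90),"visebase",10,(180,180,60,60))
rect((V<110)&(H<14),"caddy",6,(325,175,50,65))
rect((H<12)&(Sa>200)&(V>120),"bell",20,(220,120,30,35))
rect((V<60),"lamp",18,(280,115,35,30))
rect((Sa<70),"lever",4,(230,260,55,30))
rect((Sa>190)&(H>22),"yellow",130,(390,212,40,35))
E
python3 m.py
```

```text
rim [361.5, 213.7] [22.4, 23.3] (350, 203, 23, 22) plane [524.8, -242.7, 136.0]
rim [260.5, 256.7] [24.7, 28.5] (247, 245, 28, 25) plane [524.8, -242.0, 136.0]
 tri [[524.7, -242.5, 136.9], 0.1]
pintop [354.0, 193.0] [4.2, 6.0] (352, 191, 5, 6) plane [583.4, -236.0, 79.0]
pintop [286.0, 262.1] [5.6, 6.2] (283, 260, 7, 6) plane [583.7, -233.3, 79.0]
 tri [[582.9, -235.3, 82.7], 0.0]
191 225
[[ 50  51  51  49  51  50  51  92 130 129 130 130 130  24  25  27  51  52  51  52]
 [ 53  40  45  50  52  51  52 107 129 130 130 130 129  28  26  25  52  51  52  51]
 [101 100 102  52  37  45  51 126 129 129 130 129 113  27  29  26  53  53  52  52]
 [108 108 107  97  95 106 116 130 129 129 130 129  89  26  26  25  53  53  52  53]
 [106 105 107 106 116 126 129 129 130 129 130 128  52  25  26  47  52  53  53  51]
 [107 106 106 111 126 130 130 129 130 129 129 129  86  42  45  42  50  52  54  52]
 [104 106 105 121 129 129  96  89 111 104 129 129 122  52  58  96  96  78  40  44]
 [101 102 102 127 129 130  84  95 103  69 116 129 130  48  58 102 103  98  91  92]
 [ 98 100  99 129 129 130  84  71  70  56 1
[... 4880 characters left out ...]
0  46  46]
 [ 34  26  23  27  28  24  24  22  29  25  24  31  43  46  49  48]
 [ 36  25  28  25  23  23  18  20  26  24  28  32  41  49  49  50]]
visebase [[499.1, 212.6], [605.6, 185.6], [573.3, 68.7], [467.5, 96.8]] [536.0, 140.9, 10.0]
caddy [[615.5, -188.9], [628.2, -271.4], [490.7, -288.3], [478.2, -206.9]] [552.7, -238.9, 6.0]
bell [[752.7, 99.7], [753.1, 74.7], [727.6, 74.1], [727.1, 99.0]] [740.1, 86.9, 20.0]
lamp [[778.6, -53.8], [806.3, -113.6], [763.1, -132.0], [735.6, -72.4]] [770.8, -92.9, 18.0]
lever [[350.3, 69.9], [394.5, -35.7], [376.7, -43.2], [332.7, 62.2]] [363.5, 13.4, 4.0]
yellow [[507.5, -307.3], [512.3, -335.8], [461.2, -342.4], [456.4, -314.1]] [484.3, -324.9, 130.0]
```

```bash
cat >> h.py <<'E'
def R(deg):
    c,s=np.cos(np.radians(deg)),np.sin(np.radians(deg))
    return np.array([[0,c,s],[0,s,-c],[-1,0,0.]])
def st(tag=""):
    s=sense(); print(tag,round(s["t"],2),np.round(s["position"],1),"F",np.round(s["contact_force"],1),"gap",round(s["finger_gap"],1),flush=True)
    return s
E
python3 - <<'E'
from h import *
T,S=capture("top"),capture("side")
print("eye",np.round(onz(T,198.55,232.6,75),1),np.round(onz(S,210,145.3,75),1),tri(T,(198.55,232.6),S,(210,145.3)))
print("pin",np.round(onz(T,353.8,192.8,79),1),np.round(onz(S,286.2,262.5,79),1))
q0=sense()["joint_positions"]
for a in(-26,154,64,7,97,-83,-116):
    for p in([524.8,-242.4,87],[410,-150,81],[583,-235,49],[480,140,82]):
        q=inverse_kinematics(p,R(a)); print(a,p,None if q is None else np.round(q,2))
E
```

```text
eye [473.2 163.4  75. ] [472.  166.3  75. ] (array([472.47344384, 162.97207634,  78.07365211]), np.float64(1.2752604997578094))
pin [ 583.9 -235.6   79. ] [ 583.8 -234.2   79. ]
-26 [524.8, -242.4, 87] [-0.54  0.31 -0.31  0.95  0.    1.48]
-26 [410, -150, 81] [-0.5   0.08 -0.61  0.88  0.    1.53]
-26 [583, -235, 49] [-0.49  0.43 -0.23  0.92  0.    1.54]
-26 [480, 140, 82] [ 0.15  0.19 -0.48  0.9   0.    2.18]
154 [524.8, -242.4, 87] [-0.54  0.31 -0.31  0.95  0.   -1.66]
154 [410, -150, 81] [-0.5   0.08 -0.61  0.88  0.   -1.62]
154 [583, -235, 49] [-0.49  0.43 -0.23  0.92  0.   -1.6 ]
154 [480, 140, 82] [ 0.15  0.19 -0.48  0.9   0.   -0.96]
64 [524.8, -242.4, 87] [-0.54  0.31 -0.31  0.95  0.   -0.09]
64 [410, -150, 81] [-0.5   0.08 -0.61  0.88  0.   -0.05]
64 [583, -235, 49] [-0.49  0.43 -0.23  0.92  0.   -0.03]
64 [480, 140, 82] [ 0.15  0.19 -0.48  0.9   0.    0.61]
7 [524.8, -242.4, 87] [-0.54  0.31 -0.31  0.95  0.    0.9 ]
7 [410, -150, 81] [-0.5   0.08 -0.61  0.88  0.    0.95]
7 [583, -235, 49] [-0.49  0.43 -0.23  0.92  0.    0.96]
7 [480, 140, 82] [ 0.15  0.19 -0.48  0.9   0.    1.6 ]
97 [524.8, -242.4, 87] [-0.54  0.31 -0.31  0.95  0.   -0.67]
97 [410, -150, 81] [-0.5   0.08 -0.61  0.88  0.   -0.62]
97 [583, -235, 49] [-0.49  0.43 -0.23  0.92  0.   -0.61]
97 [480, 140, 82] [ 0.15  0.19 -0.48  0.9   0.    0.03]
-83 [524.8, -242.4, 87] [-0.54  0.31 -0.31  0.95  0.    2.47]
-83 [410, -150, 81] [-0.5   0.08 -0.61  0.88  0.    2.52]
-83 [583, -235, 49] [-0.49  0.43 -0.23  0.92  0.    2.53]
-83 [480, 140, 82] [ 0.15  0.19 -0.48  0.9   0.   -3.11]
-116 [524.8, -242.4, 87] [-0.54  0.31 -0.31  0.95  0.    3.05]
-116 [410, -150, 81] [-0.5   0.08 -0.61  0.88  0.    3.1 ]
-116 [583, -235, 49] [-0.49  0.43 -0.23  0.92  0.    3.11]
-116 [480, 140, 82] [ 0.15  0.19 -0.48  0.9   0.   -2.53]
```

```bash
python3 - <<'E'
from h import *
A=R(-26)
goto([524.8,-242.4,205],A)
print(movel([524.8,-242.4,87],120,max_force=8)); st("down")
gripper_to(50,50); st("grip")
movel([524.8,-242.4,97],40); st("lift10")
c=capture("side"); cv2.imwrite("pics/lift.png",cv2.resize(c["image"][170:350,190:390,::-1],None,fx=3,fy=3))
E
```

```text
False
down 4.67 [ 525.6 -242.8   87.9] F [0.1 0.1 0.3] gap 85.4
grip 5.04 [ 525.4 -242.7   88.2] F [-1.   1.5  5.6] gap 57.6
lift10 5.44 [ 524.5 -242.2   96.6] F [ 0.   0.4 -4.8] gap 57.5
```

View pics/lift.png

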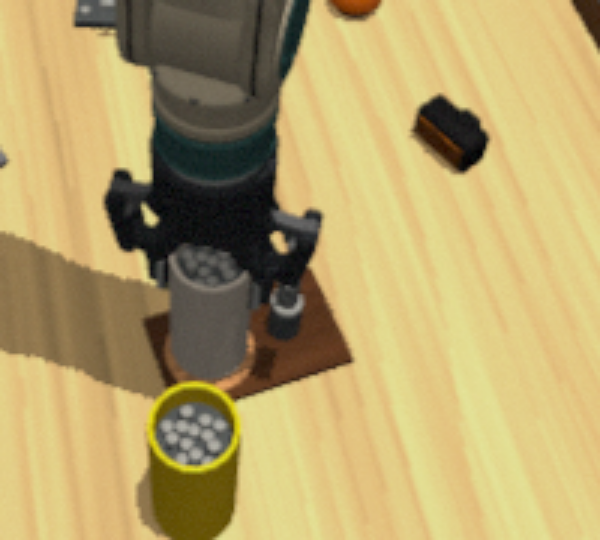

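```bash
python3 - <<'E'
from h import *
A=R(-26)
movel([524.8,-242.4,135],100)
movel([410,-150,135],180)
movel([410,-150,88],100); 
print(movel([410,-150,76],15,max_force=3)); s=st("placed")
hold(.2); gripper_to(84); st("open")
p=s["position"]
movel([410,-150,200],180); 
gripper_to(60)
goto([583.6,-235,120],A)
c=capture("side"); cv2.imwrite("pics/a.png",c["image"][...,::-1])
print(movel([583.6,-235,49.5],100,max_force=6)); st("at pin")
gripper_to(8,40); st("grip")
hold(.2); movel([583.6,-235,54],20); st("lift")
movel([583.6,-235,130],100); st("up")
c=capture("side"); t=capture("top")
cv2.imwrite("pics/b.png",np.hstack([cv2.resize(c["image"][150:300,200:350,::-1],None,fx=3,fy=3),cv2.resize(t["image"][150:300,220:320,::-1],None,fx=3,fy=3)]))
E
```

```text
True
placed 8.12 [ 410.3 -150.2   82.2] F [-0.   0.3  5.2] gap 57.4
open 8.7 [ 408.2 -149.    80.4] F [-0.1 -0.9  0.1] gap 83.9
False
at pin 11.64 [ 584.1 -235.3   50.1] F [ 0.  -0.5  0.1] gap 60.3
grip 12.12 [ 584.1 -235.3   50.2] F [-0.1 -0.1  3.7] gap 14.6
lift 12.69 [ 583.  -234.8   53.4] F [ 0.5  0.5 -0.4] gap 14.8
up 13.6 [ 583.  -234.7  129.3] F [-0.  -0.4 -1. ] gap 14.7
```

View pics/b.png

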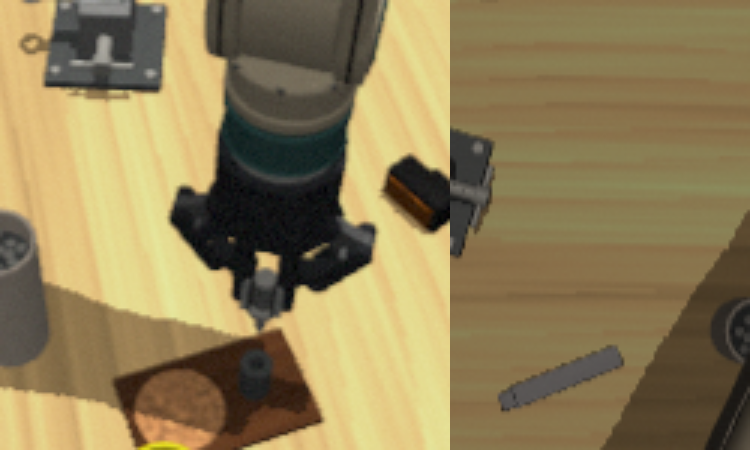

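```bash
cat >> h.py <<'E'
def proj(c,p):
    f=192/np.tan(np.radians(c["fovy"]/2)); P=np.array(c["pose"]); q=P[:3,:3].T@(np.asarray(p,float)-P[:3,3])
    return np.round([c["cx"]+f*q[0]/q[2],c["cy"]+f*q[1]/q[2]],2)
E
python3 - <<'E'
from h import *
A=R(-26)
S=capture("side"); p=sense()["position"]
print("tip expected before",proj(S,[p[0],p[1],p[2]-40]))
movel([583.6,-235,150],150)
goto([472.7,164.3,150],A)
movel([472.7,164.3,126],80); hold(.3); s=st("above"); p=s["position"]
S=capture("side");T=capture("top")
for n,c in(("side",S),("top",T)): print(n,"tip",proj(c,[p[0],p[1],p[2]-40]),"collar",proj(c,[p[0],p[1],p[2]-8]),"eye",proj(c,[472.7,164.3,75]))
cv2.imwrite("pics/c.png",np.hstack([cv2.resize(S["image"][120:160,185:235,::-1],None,fx=9,fy=9,interpolation=cv2.INTER_NEAREST),cv2.resize(T["image"][210:250,180:220,::-1],None,fx=8,fy=9,interpolation=cv2.INTER_NEAREST)]))
np.save("c.npy",S["image"])
E
```

```text
tip expected before [286.13 260.39]
above 16.32 [473.1 164.4 126.5] F [-0.6  0.5 -1.7] gap 14.7
side tip [210.13 142.62] collar [209.12 133.75] eye [210.34 145.75]
top tip [197.54 232.44] collar [195.74 231.82] eye [198.19 232.81]
```

View pics/c.png

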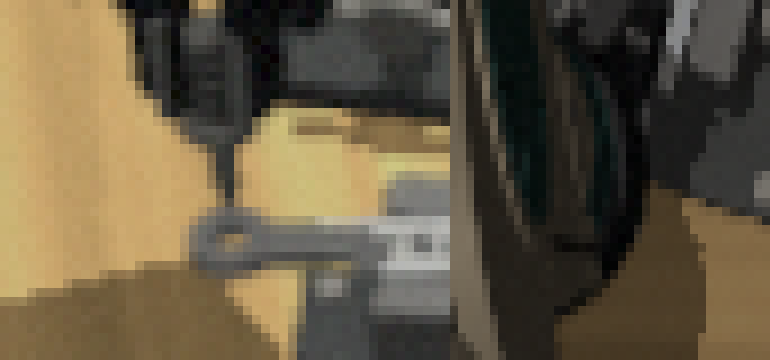

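The side crop shows the shank tip at raw (209.6,141.7), and the eye at (210.6,145.9). Allowing for the side camera's bias, I'll shift the aim slightly to (473.5, 163.6).

```bash
python3 - <<'E'
from h import *
movel([473.5,163.6,122],40)
c=movel([473.5,163.6,100],25,max_force=5); s=st(f"ins1 {c}")
if not c:
    c=movel([473.5,163.6,79],25,max_force=6); s=st(f"ins2 {c}")
print(s["wrist_torque"])
E
```

```text
ins1 False 17.7 [473.7 163.6 100.2] F [-0.2 -0.8 -0.6] gap 14.8
ins2 True 18.36 [473.3 163.6  83.2] F [-0.7 -0.2  3.8] gap 14.3
[-0.07246996  0.10935417  0.03947643]
```

```bash
python3 - <<'E'
from h import *
print(movel([473.5,163.6,79],15,max_force=8)); st("press")
p=sense()["position"]
gripper_to(45); st("open")
movel([473.5,163.6,200],120)
goto([430,-20,260],R(-26)); st()
S=capture("side");T=capture("top")
for n,c in(("side",S),("top",T)): print(n,"pintop",proj(c,[473.5,163.6,112]),"cup rim",proj(c,[410,-150,130]))
cv2.imwrite("pics/dS_raw.png",S["image"][...,::-1]);cv2.imwrite("pics/dT_raw.png",T["image"][...,::-1])
f=lambda im,x,y,w,h,W,H:cv2.resize(im[y:y+h,x:x+w,::-1],(W,H),interpolation=cv2.INTER_NEAREST)
cv2.imwrite("pics/d.png",np.hstack([np.vstack([f(S["image"],185,115,50,40,390,290),f(S["image"],185,180,120,90,390,290)]),np.vstack([f(T["image"],175,205,50,40,390,290),f(T["image"],290,190,100,75,390,290)])]))
E
```

```text
True
press 18.57 [473.3 163.6  83.2] F [-1.1 -0.1  4.7] gap 14.9
open 18.97 [472.4 163.4  82.3] F [ 0.  -0.2 -0.5] gap 44.9
 20.9 [429.9 -19.6 259.3] F [ 0.5 -0.1  0.4] gap 44.9
side pintop [209.51 135.75] cup rim [198.22 230.74]
top pintop [196.44 231.8 ] cup rim [323.16 260.21]
```

View pics/d.png

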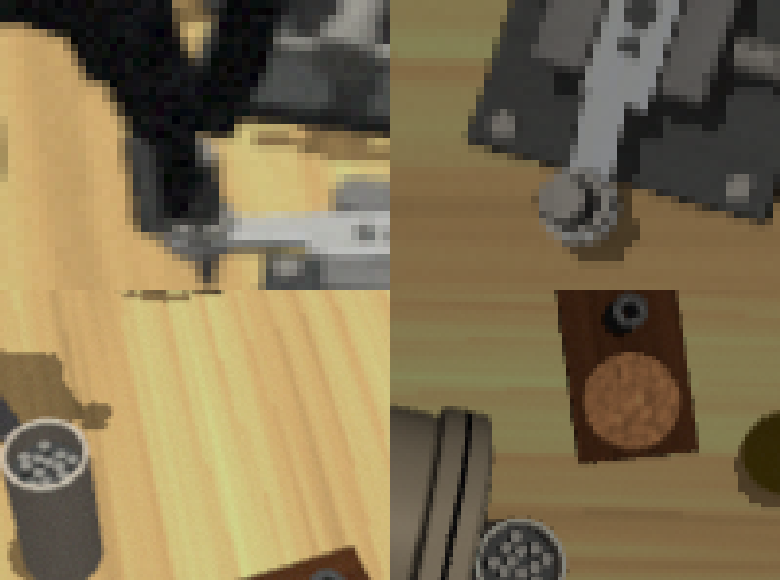

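Pin stands in the eye, with its collar on the boss and its shank showing below. The cup is upright on the bench and the cork is fully visible in top view at raw ≈(351.5,218.5). Next I measure the rim and the cork, then return the cup.

```bash
cat > n.py <<'E'
from h import *
T,S=capture("top"),capture("side"); r=lambda a:np.round(a,1).tolist()
def el(c,box,lo):
    E=cv2.fitEllipse(cv2.convexHull(blob(c["image"],box,lo,70))); return E
a=el(T,(311,246,24,27),105); b=el(S,(183,215,32,30),130)
print("rim",r(a[0]),r(a[1]),r(onz(T,*a[0],130)),r(b[0]),r(b[1]),r(onz(S,*b[0],130)),[r(x) for x in tri(T,a[0],S,b[0])])
hsv=cv2.cvtColor(T["image"],cv2.COLOR_RGB2HSV)[200:236,335:370]
m=((hsv[...,2]>78)&(hsv[...,0]<16)).astype(np.uint8)
cs,_=cv2.findContours(m,0,1);k=max(cs,key=cv2.contourArea);E=cv2.fitEllipse(cv2.convexHull(k+[335,200]))
print("cork",r(E[0]),r(E[1]),r(onz(T,*E[0],6)))
E
python3 n.py
```

```text
rim [322.9, 260.2] [22.7, 24.1] [410.0, -149.3, 130.0] [198.0, 230.5] [22.1, 27.4] [409.6, -149.3, 130.0] [[409.8, -149.3, 130.0], 0.4]
cork [351.4, 218.1] [24.5, 24.8] [524.2, -243.0, 6.0]
```

```bash
python3 - <<'E'
from h import *
A=R(-26)
gripper_to(85)
goto([410,-149.6,200],A)
print(movel([410,-149.6,81],120,max_force=8)); st("down")
gripper_to(50,50); st("grip")
movel([410,-149.6,90],40); st("lift")
movel([410,-149.6,135],120); movel([524.5,-242.7,135],150); movel([524.5,-242.7,93],80); st("over")
print(movel([524.5,-242.7,82],15,max_force=3)); st("placed")
hold(.2); gripper_to(84); st("open")
movel([524.5,-242.7,220],150)
goto([420,60,300],A); gripper_to(60); hold(.3); st("clear")
S=capture("side");T=capture("top")
a=cv2.fitEllipse(cv2.convexHull(blob(T["image"],(346,198,30,30),105,70)))[0];b=cv2.fitEllipse(cv2.convexHull(blob(S["image"],(244,243,34,29),125,70)))[0]
print("rim",tri(T,a,S,b),onz(T,*a,136),onz(S,*b,136))
cv2.imwrite("pics/e.png",np.hstack([cv2.resize(S["image"][100:340,120:360,::-1],(390,390)),cv2.resize(T["image"][110:290,195:435,::-1],(405,390))]) if 0 else np.hstack([cv2.resize(S["image"][100:350,130:380,::-1],(400,400)),cv2.resize(T["image"][60:310,180:430,::-1],(400,400))]))
E
```

```text
False
down 23.35 [ 410.8 -149.8   81.7] F [ 0.2  0.6 -1.2] gap 84.6
grip 23.73 [ 410.5 -149.9   82.1] F [-0.8  0.2  5.7] gap 58.2
lift 24.1 [ 409.8 -149.5   89.9] F [-0.1  0.2 -3.9] gap 57.9
over 26.43 [ 524.5 -242.7   92.8] F [-0.4  0.3 -3.8] gap 57.7
True
placed 26.9 [ 524.9 -242.9   88.1] F [-1.3  0.3  5.1] gap 57.7
open 27.48 [ 522.7 -241.6   85.5] F [-0.1  1.  -0.4] gap 84.0
clear 30.44 [420.  60. 300.] F [0.3 0.7 0.2] gap 59.9
rim (array([ 523.90562298, -242.85555301,  136.86138956]), np.float64(0.23297397101738349)) [ 524.10176826 -243.0507155   136.        ] [ 523.90751386 -242.35736383  136.        ]
```

View pics/e.png

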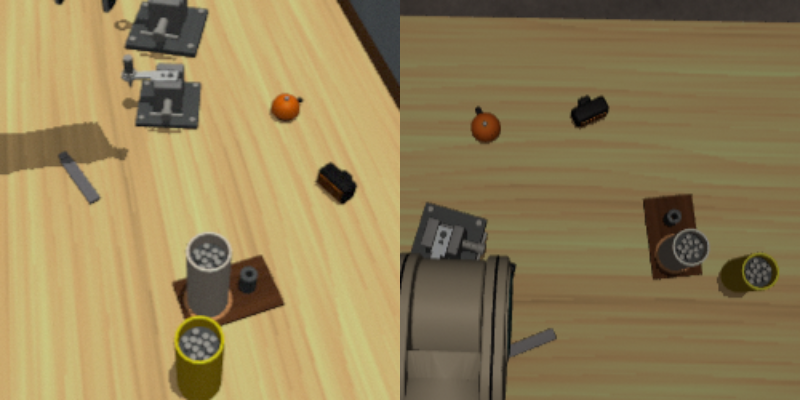

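The cup is upright on its cork and the bystanders haven't moved. One close look at the seated pin in the side view before handing in.

```bash
python3 - <<'E'
from h import *
S=capture("side")
for z in(112,80,75,43): print(z,proj(S,[473.5,163.6,z]))
cv2.imwrite("pics/f.png",cv2.resize(S["image"][125:165,190:245,::-1],None,fx=12,fy=12,interpolation=cv2.INTER_NEAREST))
E
```

```text
112 [209.51 135.75]
80 [210.51 144.54]
75 [210.67 145.88]
43 [211.61 154.22]
```

View pics/f.png

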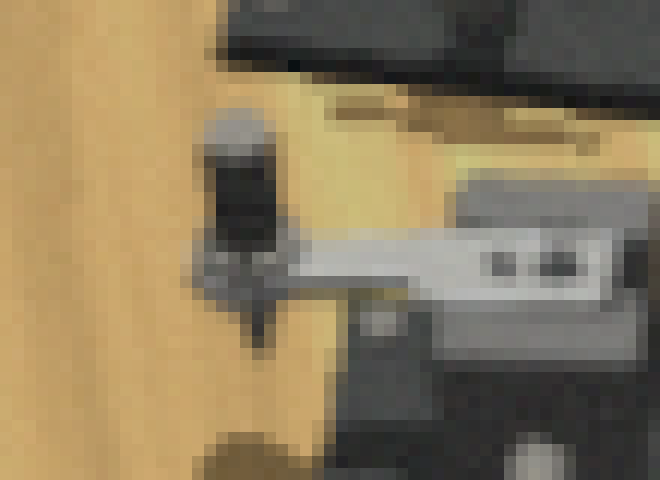

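The handle top at (209.3,135.5) and tip at (211.2,153.7) match the projection of a seated, upright pin: (209.5,135.75) and (211.6,154.2).

```bash
python3 -c "
from bench import *
close_job()"
```

```text
the job is handed in; nothing more can be done
```

The job is done and handed in at about 30.5 s of the 72 s allowed. I lifted the white cup off its cork and set it upright on the bench. I then drew the pin and pushed it through the eye of the smaller vise's hanger until the collar seated, and stood the cup back on its cork.

**Last checks**
- **Pin:** it met resistance at tool height 83.2 mm, as expected for the collar on the hanger. In the last side view its handle top and tip are within about 0.5 px of a fully seated, upright pin.
- **Cup:** both views put its rim at about (524, -243), against a measured cork centre of (524, -243). The rim height came out at 136.9 mm against the 136 mm expected.
- **Bystanders:** the bell, lamp and tire lever look unmoved in the last pictures, and so does the yellow cup. I judged this by eye, not by measuring them again.

**What disagreed**
- **Eye position:** the two cameras differed by about 3 mm in y. I settled it by comparing the held pin's tip with where it should have appeared, and the pin then went in without any resistance before it seated.
- **Finger gap on the pin:** the fingers read 14.7 mm on the 16 mm handle, but the pin held firmly.

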